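# Show which paint, which brush and where

### The job

An apprentice is to paint in the lake that is still bare on the little landscape: show them how, touching nothing and moving nothing. With the fingertips point at the jar with the blue cap, then at the bristles of the wide flat brush, then at the middle of the bare white lake on the picture, pausing for a good second about 2 cm above each. Come down to each from overhead, do not dip down over the other jars or brushes, and finish still pointing at the lake.

Things in the scene. Friction and masses are not known exactly. Their poses are not given: they have to be found in the camera images.
- jar_blue: white screw-top paint jar with a blue cap and a blue band round it, upright and loose in the jar rack; 45 mm diameter, 58 mm tall over the cap, about 70 g. Origin: centre of its underside; z up. The three jars differ only in colour and stand in any order, 67 mm apart.
- jar_red: white screw-top paint jar with a red cap and a red band round it, upright and loose in the jar rack; 45 mm diameter, 58 mm tall over the cap, about 70 g. Origin: centre of its underside; z up. The three jars differ only in colour and stand in any order, 67 mm apart.
- jar_yellow: white screw-top paint jar with a yellow cap and a yellow band round it, upright and loose in the jar rack; 45 mm diameter, 58 mm tall over the cap, about 70 g. Origin: centre of its underside; z up. The three jars differ only in colour and stand in any order, 67 mm apart.
- jar_rack: shallow open wooden rack for the jars, fixed, 215 mm (its x) by 85 mm (its y), walls 22 mm high and 6 mm thick, floor 6 mm thick; stands on one side of the picture, left or right. Origin: centre of its underside. The jars stand in a row along its x.
- brush_tray: flat wooden tray for the brushes, dark floor and thin light rims, fixed, 214 mm (its x) by 164 mm (its y), 12 mm high, floor 4 mm thick, three lanes along its x; stands on the other side of the picture. Origin: centre of its underside.
- brush_wide: wide flat brush, 170 mm long, lying loose in a lane of the tray: dark red handle 20 mm wide, steel ferrule, pale bristles 40 mm wide and 40 mm long; at most 10 mm thick, about 40 g. Origin: centre of its underside, half-way along; its x runs from handle to bristles, z up.
- brush_wide_head (a point): middle of the upper side of the wide brush's pale bristles, 8 mm above the tray's floor.
- brush_narrow: narrow flat brush, 186 mm long, black handle, golden-brown bristles 14 mm wide; lies loose in another lane. Origin as for the wide brush.
- brush_narrow_head (a point): middle of the upper side of the narrow brush's bristles.
- brush_round: thin round brush, 188 mm long, green handle, golden-brown pointed bristles 8 mm thick; lies loose in another lane. Origin as for the wide brush.
- brush_round_head (a point): middle of the upper side of the round brush's bristles.
- easel: small wooden table easel, fixed, that carries the landscape: board 240 mm up the slope by 270 mm wide, tilted 18 degrees, rising away from the robot along the easel's +x; its low front edge about 20 mm and its high back edge about 100 mm above the table. A wooden ledge along the front edge stands 10 mm proud of the board. Origin: table level below the board's middle; z up, y along the board's width.
- lake (a point): middle of the bare white oval lake with a pencil outline in the picture's green meadow, on the board's upper surface; the lake is 58 mm up the slope by 84 mm across. The axes are the easel's (z straight up).
There are look-alikes about, which are no part of the job. There is more than one size of the brush_wide; the job needs the larger. What is shaped like the jar_blue but black is not meant.

How it is judged:
By the outcome, as a careful person would: the job done as asked, in the order asked, and still so for the second after the job is handed in, with the robot touching nothing.
It also fails if it takes over 54 s, if anything falls off the work surface, if the arm or the gripper's body presses on something with over 40 N, if the wrist force passes 120 N, or if a joint passes its speed limit or range.

### The arm

A 6-joint arm with a two-finger parallel gripper is mounted at the origin on the work surface. World frame = base frame: x ahead of the robot, y to its left, z up, the work surface at z = 0. Lengths are in m, angles in rad, forces in N, time in s.
With the tool pointing down it reaches from about 0.35 to 0.775 m from the base axis. Payload 5.5 kg.
Tool frame: the origin (TCP) lies at the very end of the fingers, on their centre line; the grasp point (between the pads) lies 19 mm behind it; z points along the fingers, y is the direction in which the jaws open and shut (so a half turn about z gives the same grasp; the last joint's range is limited). The gripper opens to 85 mm and grips with 20 to 120 N. Pads are 22 mm wide; open, the fingers measure 114 mm over their backs; the gripper's body (76 mm by 85 mm) begins 54 mm behind the grasp point. The pads swing forward as they close: fully open they stand 13 mm farther back than shut.
Start: joints at [-1.348, 0.313, 0.046, 1.304, 0, 1.431], TCP at [0.204, -0.538, 0.231] pointing down, gripper open.
Joint ranges: [-2.76, 2.76], [-0.86, 1.69], [-1.03, 1.26], [-2.2, 2.34], [-1.47, 1.5], [-3.14, 3.14]. Speed limits (rad/s): [2.57, 2.57, 3.14, 3.14, 3.14, 3.14].

### API

Orientations are given as a unit quaternion [w, x, y, z].
In Python, from station import bot, kin, optics gives the robot as it stands. The module is installed in compiled form; this text tells all that it offers. Calls block until the motion is done:
- bot.goto(position, orientation): joint-space move of the TCP to a pose.
- bot.move_straight(position, attitude=None, vel=0.15): straight line of the TCP; attitude=None keeps the orientation; vel is the mean speed in m/s.
- bot.set_joints(angles): joint-space move.
- bot.gripper_to(opening): finger opening in m; the grip force is fixed at half the most; returns when the fingers have stopped.
- bot.dwell(seconds).
- kin.solve_ik(position, orientation): joint angles nearest the present ones, or None.
- optics.read_camera(name): name is "scene" or "top"; returns the picture (400x640x3 uint8, red, green, blue); there is no depth.
- optics.camera_info(name): a dict with "mtx" (3x3 intrinsics, pixels), "D" ([k1, k2, p1, p2, k3] as OpenCV has them; the pictures are not rectified), "world_to_cam" (4x4, takes a point from world to camera coordinates). Camera axes: x right, y up, looking along -z (the intrinsics and any distortion apply to the point x, -y, -z); pixel columns grow to the right and rows downward; lengths in m; the calibration is good to about 2 mm. A picture is of the moment at which its call begins. camera_info takes no time and is no camera call.
A pose or a line that the arm cannot do raises bot.MotionError and nothing moves.
- bot.sign_off(): hands the job in, once; it reports no verdict.
Readings, each from a call of its own:
- bot.current_clock(): time.
- bot.current_joint_pos(): joint angles.
- bot.current_qvel(): joint speeds.
- bot.current_joint_torque(): joint torques, N m.
- bot.current_tool_pos(): TCP position.
- bot.current_eef_rot(): TCP orientation.
- bot.current_wrist_force(): force on the tool from outside, world axes, zero at the start.
- bot.current_torque(): the same for the moment, N m.
- bot.current_finger_gap(): finger opening in m.
Only numpy, scipy, OpenCV 4.12 (cv2) and the standard library are available. Lean on these libraries where they do the work, as an engineer would, in place of code of your own. Each camera call takes 0.05 s, during which the arm holds its last target.

## Working session

There is one attempt and no reset: what is moved stays moved. The work goes in short steps, each a Python script; the robot and the scene stay as the last script left them, time stands still between calls to the robot, and variables do not carry over. Pictures are saved under pics/ and viewed, and the job is handed in when it is done.

```bash
mkdir -p pics
python3 - <<'E'
from station import bot, kin, optics
import cv2, numpy as np
for n in ("scene","top"):
    im=optics.read_camera(n); cv2.imwrite(f"pics/{n}0.png",im[:,:,::-1])
    i=optics.camera_info(n); print(n,i["mtx"],i["D"]);print(np.round(i["world_to_cam"],4))
print(bot.current_clock(),bot.current_tool_pos(),bot.current_eef_rot(),bot.current_finger_gap())
E
```

```text
scene [[401.54962949   0.         319.23379892]
 [  0.         401.54962949 203.26543169]
 [  0.           0.           1.        ]] [0.02849203 0.         0.         0.         0.        ]
[[ 0.6423  0.7665 -0.0023 -0.349 ]
 [-0.5135  0.4325  0.7411  0.2154]
 [ 0.5691 -0.4748  0.6713 -1.2398]
 [ 0.      0.      0.      1.    ]]
top [[394.74185529   0.         326.6409548 ]
 [  0.         394.74185529 194.62229537]
 [  0.           0.           1.        ]] [-0.04933848  0.          0.          0.          0.        ]
[[ 0.0035 -0.9999  0.0127  0.0095]
 [ 0.9975  0.0044  0.0701 -0.5318]
 [-0.0701  0.0124  0.9975 -1.1284]
 [ 0.      0.      0.      1.    ]]
0.1 [ 0.20392806 -0.53711055  0.23050492] [-8.42352324e-04  9.83595300e-01  1.80387289e-01 -4.00337811e-05] 0.08554016827121627
```

View pics/scene0.png

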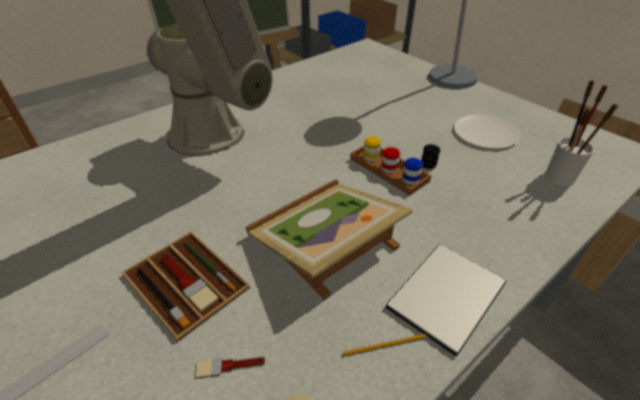

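View pics/top0.png

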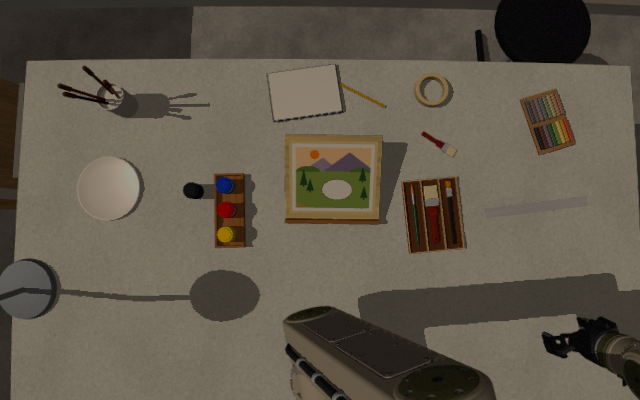

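The top view shows the blue jar at (225,185), with red at (226,210) and yellow at (225,234). The black look-alike is at (193,190). There are two flat red-handled brushes with pale bristles: one in the tray with its bristles at (431,196), and a smaller one loose on the table at (440,145). The tray brush is the larger and lies in a lane as described. The lake is at (337,189). Next I'll segment, enlarge and triangulate.

```bash
cat > h.py <<'E'
import cv2, numpy as np
from station import optics
from scipy.optimize import least_squares
def ray(n,px):
    i=optics.camera_info(n); u=cv2.undistortPoints(np.array([[px]],float),np.array(i["mtx"]),np.array(i["D"]))[0,0]
    T=np.array(i["world_to_cam"]); R,t=T[:3,:3],T[:3,3]
    d=R.T@np.array([u[0],-u[1],-1]); return -R.T@t, d/np.linalg.norm(d)
def plane(n,px,z):
    o,d=ray(n,px); return o+d*(z-o[2])/d[2]
def tri(a,b):
    (o1,d1),(o2,d2)=ray("scene",a),ray("top",b)
    s=np.linalg.lstsq(np.c_[d1,-d2],o2-o1,rcond=None)[0]
    p,q=o1+s[0]*d1,o2+s[1]*d2; return (p+q)/2,np.linalg.norm(p-q)
def proj(n,p):
    i=optics.camera_info(n);c=np.array(i["world_to_cam"])@np.r_[p,1]
    return cv2.projectPoints(np.array([[c[0],-c[1],-c[2]]]),np.zeros(3),np.zeros(3),np.array(i["mtx"]),np.array(i["D"]))[0].ravel()
E
python3 - <<'E'
from h import *
S=cv2.imread("pics/scene0.png");T=cv2.imread("pics/top0.png")
def comps(im,mask,box,nm):
    x0,y0,x1,y1=box;m=np.zeros_like(mask);m[y0:y1,x0:x1]=mask[y0:y1,x0:x1]
    n,l,st,c=cv2.connectedComponentsWithStats(m.astype(np.uint8))
    print(nm,[(st[i].tolist(),c[i].round(2).tolist()) for i in range(1,n) if st[i,4]>15])
for im,n,B in((S,"scene",dict(j=(395,150,435,195),b=(175,265,230,315),l=(285,195,345,240))),(T,"top",dict(j=(210,170,245,200),b=(418,180,442,210),l=(315,172,360,205)))):
    h=cv2.cvtColor(im,cv2.COLOR_BGR2HSV);H,s,v=[h[...,k].astype(int) for k in range(3)]
    comps(im,(H>105)&(H<130)&(s>150)&(v>60),B['j'],n+" blue")
    comps(im,(s<110)&(v>120)&(H>10)&(H<35),B['b'],n+" pale")
    comps(im,(s<60)&(v>130),B['l'],n+" lake")
    for k,(x0,y0,x1,y1) in B.items(): print(k,h[(y0+y1)//2,(x0+x1)//2])
def crop(im,x,y,w=50): 
    return cv2.resize(im[max(0,y-w//2):y+w//2,x-w//2:x+w//2],(260,260),interpolation=cv2.INTER_CUBIC)
cv2.imwrite("pics/crop1.png",np.vstack([np.hstack([crop(S,412,172),crop(S,202,290),crop(S,315,218)]),np.hstack([crop(T,225,190),crop(T,436,170,90),crop(T,337,189)])]))
E
```

```text
scene blue [([405, 159, 19, 11, 166], [413.61, 163.93]), ([404, 175, 16, 6, 44], [411.0, 177.93])]
scene pale [([185, 281, 32, 28, 507], [200.61, 294.48]), ([216, 304, 14, 11, 84], [224.5, 310.75]), ([175, 308, 7, 7, 37], [177.35, 311.54])]
scene lake [([285, 195, 18, 10, 98], [291.05, 197.84]), ([298, 209, 33, 18, 376], [313.99, 217.5])]
j [34 19 94]
b [ 21  87 167]
l [ 21  41 163]
top blue [([216, 177, 15, 16, 193], [223.06, 184.46])]
top pale [([424, 185, 14, 14, 159], [430.02, 191.62])]
top lake [([323, 180, 28, 19, 423], [336.53, 189.13])]
j [113 232 101]
b [ 19  99 136]
l [ 18  56 136]
```

View pics/crop1.png

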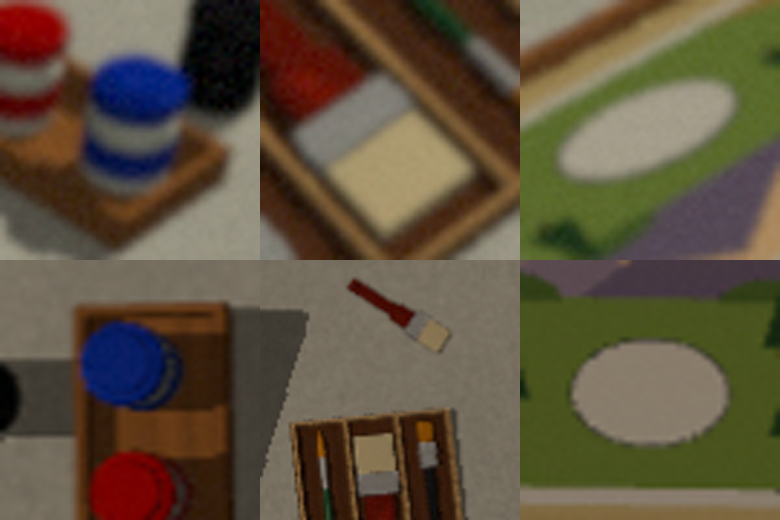

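The crop shows the blue cap in scene at about (413.3,162) and in top at (222.6,184.2). The tray brush's bristles have twice the area of the loose one's, so the tray brush is the one meant. The lake is clean in both views. Triangulating.

Run:
```python
from h import *
from station import bot,kin
S=cv2.imread("pics/scene0.png");h=cv2.cvtColor(S,cv2.COLOR_BGR2HSV).astype(int)
m=np.zeros((400,640),np.uint8);m[275:320,180:225]=((h[...,1]>70)&(h[...,2]>130)&(abs(h[...,0]-22)<8))[275:320,180:225]
n,l,st,c=cv2.connectedComponentsWithStats(m);k=1+np.argmax(st[1:,4]);b=c[k];print(st[k],b)
for nm,a,t,z in(("blue",(413.3,162),(222.6,184.2),.064),("bristle",b,(430.1,191.6),.012),("bristleman",(203.6,297.4),(430.5,191.5),.012),("lake",(313.99,217.5),(336.53,189.13),.06)):
    p,e=tri(a,t); print(nm,p.round(4),"gap",round(e,4),"planes",plane("scene",a,z).round(4),plane("top",t,z).round(4))
# sizes: bristle width & lake width from top
print("bristle w",np.linalg.norm(plane("top",(424,191.6),.012)-plane("top",(437.5,191.6),.012)),"lake",np.linalg.norm(plane("top",(323,189),.06)-plane("top",(350.5,189),.06)))
```

```text
[191 287  26  22 335] [203.34626866 297.34029851]
blue [0.5563 0.3036 0.0599] gap 0.0015 planes [0.5592 0.2981 0.064 ] [0.5565 0.3032 0.064 ]
bristle [ 0.5427 -0.2938  0.0096] gap 0.0001 planes [ 0.5444 -0.2943  0.012 ] [ 0.5425 -0.2931  0.012 ]
bristleman [ 0.5432 -0.2942  0.0103] gap 0.0013 planes [ 0.5449 -0.294   0.012 ] [ 0.5428 -0.2943  0.012 ]
lake [ 0.5448 -0.016   0.0538] gap 0.0003 planes [ 0.5497 -0.0201  0.06  ] [ 0.5444 -0.0156  0.06  ]
bristle w 0.040163757482441644 lake 0.07716361111626499
```

The measured heights match what they should be: cap 60 vs 64 mm, bristles 10 vs 12 mm, lake 54 mm on the lower half of the board. The bristles measure 40 mm wide. All three points are within reach. I'll close the fingers and go to the jar.

```bash
cat >> h.py <<'E'
def Q(yaw): return [0.0,float(np.cos(yaw/2)),float(np.sin(yaw/2)),0.0]
E
python3 - <<'E'
from h import *
from station import bot,kin
for nm,p in (("jar",[.556,.3025]),("br",[.5428,-.294]),("lake",[.5447,-.016])):
    for y in (-1.57,-.6,0,.363,1,1.57):
        for z in (.26,.05):
            q=kin.solve_ik(p+[z],Q(y)); print(nm,y,z,None if q is None else np.round(q,2))
E
```

```text
jar -1.57 0.26 [ 0.37  0.43  0.28  1.43  0.   -1.2 ]
jar -1.57 0.05 [ 0.37  0.53 -0.09  0.96  0.   -1.2 ]
jar -0.6 0.26 [ 0.37  0.43  0.28  1.43  0.   -2.17]
jar -0.6 0.05 [ 0.37  0.53 -0.09  0.96  0.   -2.17]
jar 0 0.26 [ 0.37  0.43  0.28  1.43  0.   -2.77]
jar 0 0.05 [ 0.37  0.53 -0.09  0.96  0.   -2.77]
jar 0.363 0.26 [ 0.37  0.43  0.28  1.43  0.   -3.13]
jar 0.363 0.05 [ 0.37  0.53 -0.09  0.96  0.   -3.13]
jar 1 0.26 [0.37 0.43 0.28 1.43 0.   2.51]
jar 1 0.05 [ 0.37  0.53 -0.09  0.96  0.    2.51]
jar 1.57 0.26 [0.37 0.43 0.28 1.43 0.   1.94]
jar 1.57 0.05 [ 0.37  0.53 -0.09  0.96  0.    1.94]
br -1.57 0.26 [-0.63  0.39  0.23  1.41  0.   -2.2 ]
br -1.57 0.05 [-0.63  0.5  -0.13  0.94  0.   -2.2 ]
br -0.6 0.26 [-0.63  0.39  0.23  1.41  0.    3.12]
br -0.6 0.05 [-0.63  0.5  -0.13  0.94  0.    3.12]
br 0 0.26 [-0.63  0.39  0.23  1.41  0.    2.52]
br 0 0.05 [-0.63  0.5  -0.13  0.94  0.    2.52]
br 0.363 0.26 [-0.63  0.39  0.23  1.41  0.    2.15]
br 0.363 0.05 [-0.63  0.5  -0.13  0.94  0.    2.15]
br 1 0.26 [-0.63  0.39  0.23  1.41  0.    1.52]
br 1 0.05 [-0.63  0.5  -0.13  0.94  0.    1.52]
br 1.57 0.26 [-0.63  0.39  0.23  1.41  0.    0.95]
br 1.57 0.05 [-0.63  0.5  -0.13  0.94  0.    0.95]
lake -1.57 0.26 [-0.18  0.25  0.03  1.35  0.   -1.75]
lake -1.57 0.05 [-0.18  0.38 -0.33  0.86  0.   -1.75]
lake -0.6 0.26 [-0.18  0.25  0.03  1.35  0.   -2.72]
lake -0.6 0.05 [-0.18  0.38 -0.33  0.86  0.   -2.72]
lake 0 0.26 [-0.18  0.25  0.03  1.35  0.    2.96]
lake 0 0.05 [-0.18  0.38 -0.33  0.86  0.    2.96]
lake 0.363 0.26 [-0.18  0.25  0.03  1.35  0.    2.6 ]
lake 0.363 0.05 [-0.18  0.38 -0.33  0.86  0.    2.6 ]
lake 1 0.26 [-0.18  0.25  0.03  1.35  0.    1.96]
lake 1 0.05 [-0.18  0.38 -0.33  0.86  0.    1.96]
lake 1.57 0.26 [-0.18  0.25  0.03  1.35  0.    1.39]
lake 1.57 0.05 [-0.18  0.38 -0.33  0.86  0.    1.39]
```

Run:
```python
from h import *
from station import bot,kin
q=Q(np.pi/2)
t=bot.current_tool_pos(); bot.gripper_to(0.0); print(t,bot.current_tool_pos(),bot.current_finger_gap())
bot.goto([.556,.3025,.26],q); print(bot.current_clock(),bot.current_tool_pos())
bot.move_straight([.556,.3025,.125]); p=bot.current_tool_pos(); print(bot.current_clock(),p)
ims=[]
for n in("scene","top"):
    im=optics.read_camera(n)[:,:,::-1].copy(); x,y=proj(n,p); print(n,x,y); x,y=int(x),int(y)
    cv2.imwrite(f"pics/{n}1.png",im)
    c=cv2.resize(im[y-40:y+40,x-40:x+40],(400,400),interpolation=cv2.INTER_CUBIC);cv2.drawMarker(c,(202,202),(0,255,0),0,14,1);ims.append(c)
cv2.imwrite("pics/c2.png",np.hstack(ims))
```

```text
[ 0.20392806 -0.53711055  0.23050492] [ 0.20406739 -0.53762032  0.23134894] -0.0002528549203854704
4.0583 [0.55645239 0.30167797 0.25999676]
5.1083 [0.55668854 0.30270409 0.12604235]
scene 417.7197879214133 140.19919027014942
top 216.91488746306646 181.8594920788828
```

View pics/c2.png

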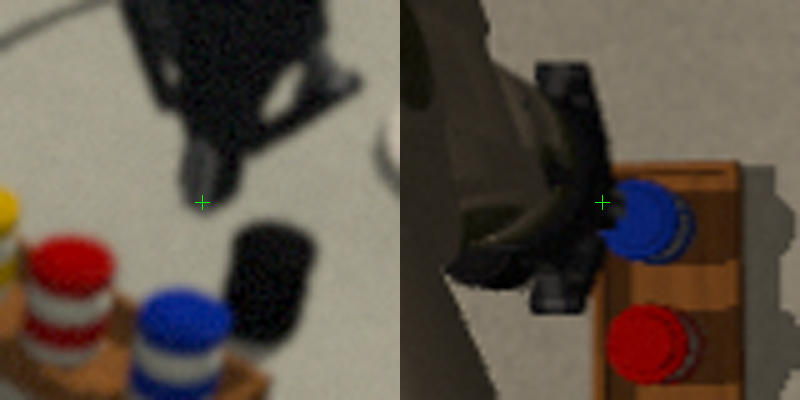

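In both views the fingertips' end lies on the projected TCP (the green cross), so the TCP is valid with the fingers shut. The blue jar stands below it. I'll descend and hold, then go on to the brush.

Run:
```python
from h import *
from station import bot,kin
bot.move_straight([.556,.3025,.083],vel=.1); bot.dwell(1.6); print(bot.current_clock(),bot.current_tool_pos(),bot.current_wrist_force())
im=optics.read_camera("scene")[:,:,::-1]; cv2.imwrite("pics/c3.png",cv2.resize(im[110:210,360:460],(500,500)))
bot.move_straight([.556,.3025,.26]); 
bot.goto([.5428,-.294,.26],Q(np.pi/2)); print(bot.current_clock(),bot.current_tool_pos())
bot.move_straight([.5428,-.294,.075]); p=bot.current_tool_pos();print(bot.current_clock(),p)
ims=[]
for n in("scene","top"):
    im=optics.read_camera(n)[:,:,::-1].copy(); x,y=proj(n,p); x,y=int(x),int(y)
    c=cv2.resize(im[y-40:y+40,x-40:x+40],(400,400),interpolation=cv2.INTER_CUBIC);cv2.drawMarker(c,(202,202),(0,255,0),0,14,1);ims.append(c)
cv2.imwrite("pics/c4.png",np.hstack(ims))
```

```text
7.375 [0.55598398 0.30250727 0.08301411] [ 0.55745018 -0.40122416 -0.60830695]
10.9 [ 0.54328403 -0.29299806  0.26007059]
12.2833 [ 0.54346011 -0.29442529  0.07602773]
```

View pics/c3.png

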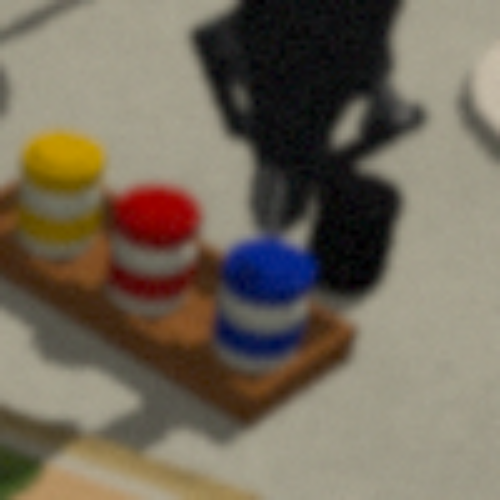

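View pics/c4.png

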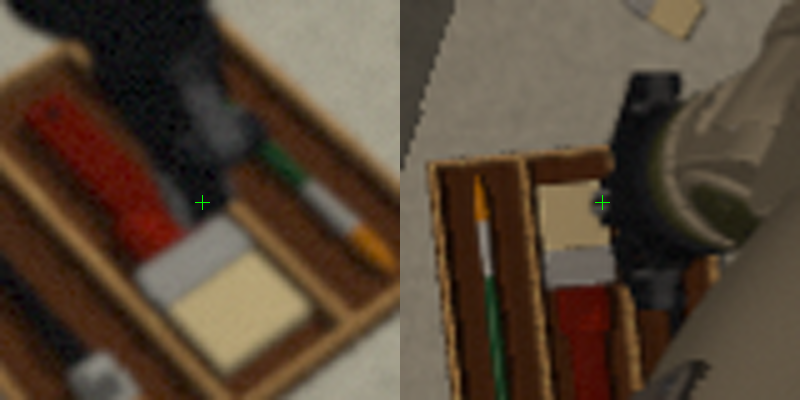

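The jar hover stood just over the blue cap, with force near zero and the jars undisturbed. The fingertips are now above the wide brush's bristles as predicted. I'll lower, pause, then go to the lake.

Run:
```python
from h import *
from station import bot,kin
def shot(f):
    p=bot.current_tool_pos();ims=[]
    for n in("scene","top"):
        im=optics.read_camera(n)[:,:,::-1].copy(); x,y=proj(n,p); x,y=int(x),int(y)
        c=cv2.resize(im[y-40:y+40,x-40:x+40],(400,400),interpolation=cv2.INTER_CUBIC);cv2.drawMarker(c,(202,202),(0,255,0),0,14,1);ims.append(c)
    return np.hstack(ims)
bot.move_straight([.5428,-.294,.032],vel=.1); bot.dwell(1.6); print(bot.current_clock(),bot.current_tool_pos(),bot.current_wrist_force())
a=shot(0)[:300]
bot.move_straight([.5428,-.294,.26]); 
bot.goto([.5447,-.016,.26],Q(np.pi/2))
bot.move_straight([.5447,-.016,.12]); bot.move_straight([.5447,-.016,.075],vel=.1); bot.dwell(1.6)
print(bot.current_clock(),bot.current_tool_pos(),bot.current_qvel().round(3) if hasattr(bot.current_qvel(),'round') else 0,bot.current_wrist_force())
cv2.imwrite("pics/c5.png",np.vstack([a,shot(0)[:300]]))
cv2.imwrite("pics/scene5.png",optics.read_camera("scene")[:,:,::-1])
```

```text
14.5667 [ 0.54281048 -0.2940167   0.0320412 ] [ 0.49231019 -0.0526001  -0.28763765]
20.6917 [ 0.54470241 -0.01600783  0.07500879] [-0.001  0.001  0.    -0.     0.002 -0.001] [-0.70477666 -0.22749973 -0.27059578]
```

View pics/c5.png

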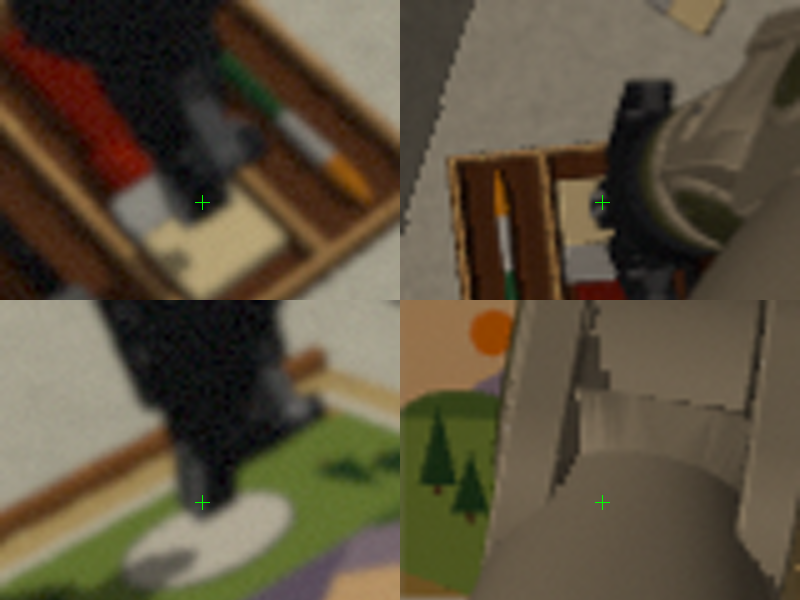

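View pics/scene5.png

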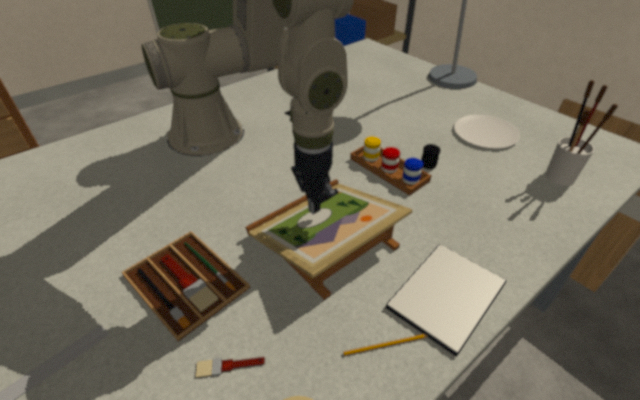

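The fingertips are 2 cm above the lake's middle, clear of it. The jars and brushes sit at their starting pixels. Handing in.

Run:
```python
from station import bot
bot.sign_off(); print(bot.current_clock(),bot.current_tool_pos())
```

```text
the job is handed in; nothing more can be done
the job is handed in; nothing more can be done
```

I pointed, with the fingers closed, at the blue-capped jar, then at the bristles of the wide brush in the tray, then at the middle of the bare lake. I came down to each from 26 cm up, aimed for 2 cm above it, and paused 1.6 s. I handed the job in at about 21 s, still pointing at the lake.

**Last checks**
- **Position:** the tool stood within 0.1 mm of its commanded point at each stop.
- **Contact:** the wrist force stayed under 1 N, and in the last scene picture the jars and brushes looked where they had been.
- **Heights:** triangulated heights agreed with the expected ones within about 4 mm: cap 60 mm against 64, bristles 10 mm against 12. I set the jar and brush hovers from the expected heights and the lake's from its measured 54 mm.
- **Not seen from above:** the arm hid the lake from the top camera at the end, so its final pose was checked only in the scene view and from the joint readings.

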